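Shut the paint box

ROBOT

A 7-joint arm with a two-finger parallel gripper is mounted at the origin on the work surface. World frame = base frame: x ahead of the robot, y to its left, z up, the work surface at z = 0. Lengths are in mm, angles in rad, forces in N, time in s.
With the tool pointing down it reaches from about 400 to 875 mm from the base axis. Payload 4.4 kg.
Tool frame: the origin (TCP) lies at the very end of the fingers, on their centre line; the grasp point (between the pads) lies 19 mm behind it; z points along the fingers, y is the direction in which the jaws open and shut (so a half turn about z gives the same grasp; the last joint's range is limited). The gripper opens to 85 mm and grips with 20 to 120 N. Pads are 22 mm wide; open, the fingers measure 114 mm over their backs; the gripper's body (76 mm by 85 mm) begins 54 mm behind the grasp point. The pads swing forward as they close: fully open they stand 13 mm farther back than shut.
Start: joints at [-1.245, 0.628, 0.038, 1.517, -0.027, 0.996, -0.02], TCP at [248.182, 600.769, 231.313] pointing down, gripper open.
Joint ranges: [-3.06, 3.06], [-0.37, 2.12], [-1.25, 1.32], [0.18, 2.47], [-1.1, 4.24], [0.23, 1.98], [-2.94, 2.94]. Speed limits (rad/s): [2.57, 2.57, 3.14, 3.14, 3.14, 3.14, 3.14].

INTERFACE

Orientations are given as [roll, pitch, yaw] about the fixed x, y, z axes, in that order (R = Rz(yaw) Ry(pitch) Rx(roll)).
In Python, from cell import ctrl, eyes gives the robot as it stands.
- The arm moves only by the tool move_arm, never from a script. Its argument "increments" is a list of rows, each a list of 6 numbers: the shift along the tool's x, y, z in cm, then the turn, a rotation vector about the tool's x, y, z in degrees. In form: [[x, y, z, wx, wy, wz], ...]. A call has 1 to 20 rows; each row is the pose to reach, as a shift and turn from the pose commanded when the call began, along the tool's axes at that moment; what a row does not reach only later rows make up. A row lasts 1/10 s, in which the tool goes at most 50 mm and 8.59 degrees, less where a joint would pass 70% of its speed; a pose out of reach is approached as far as the arm can. A call with a gripper value outside its range is refused whole. "grip" is the opening, from -1 (shut) to 1 (fully open), set as the call begins (left out, the last holds). The fingers move at their own pace and stop on an object; the grip force is fixed at half the most. Time passes only in rows, so rows that repeat a pose let the fingers close. It gives the time, the measured TCP pose, the force and the opening at its end, in the units of the state.
- ctrl.read_state(): the state, without advancing time (a new reading comes with each control period).
- eyes.get_image(name): name is "scene" or "top"; returns the picture (480x640x3 uint8, red, green, blue); there is no depth.
- eyes.calibration(name): a dict with "fx", "fy", "cx", "cy" (pixels), "pose" (4x4, takes a point from camera to world coordinates). Camera axes: x right, y up, looking along -z (the intrinsics and any distortion apply to the point x, -y, -z); pixel columns grow to the right and rows downward; lengths in mm; the calibration is good to about 2 mm. A picture is of the moment at which its call begins. calibration takes no time and is no camera call.
- ctrl.finish_job(): hands the job in, once; it reports no verdict.
The state is a dict: "clock": time; "qpos": joint angles; "qd": joint speeds; "tau": joint torques, N m; "eef_pos": TCP position; "tool_rot": TCP orientation; "force": force on the tool from outside, world axes, zero at the start; "torque": the same for the moment, N m; "width": finger opening in mm.
Only numpy, scipy, OpenCV 4.12 (cv2) and the standard library are available. Lean on these libraries where they do the work, as an engineer would, in place of code of your own. Each camera call takes 0.05 s, during which the arm holds its last target. There are 200 camera calls.

TASK

The yellow paint box cannot be shut because the tall amber bottle in it rises above the red fill line: take the bottle out and stand it upright on the blue cutting mat, then put the low green jar from the mat upright into the place it left. Then put the lid on the box so that it sits fully home, and swing the brass turn-button all the way over the lid to its stop. Set things down rather than dropping them, keep the other two jars upright in the box, and leave the brush cup, the paint roller and the wide jar alone.

Things in the scene. Friction and masses are not known exactly. Their poses are not given: they have to be found in the camera images.
- box: Yellow open box, fixed; 126 (x) x 226 (y) x 80 mm outside, 116 x 216 inside, walls 5, floor 6 mm thick; origin at the centre of its underside, z up. Two low dividers (tops at 36 mm) make three bays in a row along y, centres at y = -73, 0, +73 mm, one jar or bottle in each. Red fill line round the inside at 69 mm. The turn-button stands on a bracket outside the -y wall.
- bottle_center (a point): Tall round amber bottle with black cap, upright in one of the three bays; 46 mm diameter up to 112 mm, cap 34 mm diameter, 130 mm high in all. The point is on its axis, 65 mm above its underside. About 0.25 kg. It stands on the box floor, so it rises 56 mm above the rim.
- jar_center (a point): Low green jar with white cap standing on the blue mat, 50 mm diameter, 60 mm high. The point is its centre, 30 mm above its underside. About 0.15 kg.
- jar_pink_center (a point): Low pink jar with grey cap, 50 mm diameter, 60 mm high, already in a bay of the box; the point is its centre. It stays there.
- jar_violet_center (a point): Low violet jar with grey cap, 50 mm diameter, 60 mm high, already in a bay of the box; the point is its centre. It stays there.
- lid_grip (a point): Loose lid, right way up on the table: yellow plate 130 (x) x 230 (y) x 8 mm, under it a plug 110 x 210 x 8 mm (3 mm clearance all round in the box), on top a dark grip bar 16 (x) x 90 (y) x 36 mm high. Point: middle of the bar, 39 mm above the plug's underside, 23 above the plate; when home, 111 mm above the box's underside on its centre, either way round. Lid's axes. About 0.3 kg.
- mat: Blue cutting mat with white grid, fixed flat on the table, 240 (its x) x 150 (its y) x 4 mm thick; origin at the centre of its underside. The green jar stands on its +x half, the -x half is free.
- latch (a joint): Angle (rad) of the brass turn-button about its vertical pivot, positive anticlockwise from above. Starts at 0 to 0.5, clear of the box; 1.9 is its stop, pointing along the box's +y over the lid. At 0 its bar points 0.33 rad clockwise of the box's +x. Light friction (about 1 N at the knob); it stays where left.
- latch_knob (a point): Red upright round knob on the turn-button, 16 mm diameter, 38 mm high, 65 mm from the pivot axis. The point is on the knob's axis, 126 mm above the box's underside, 14 mm below its top. It stands on the 18 mm wide brass bar, whose top is at 102 mm, underside 4 mm above the seated lid, end 75 mm from the pivot.
- latch_pivot (a point): Point on the turn-button's pivot axis, at the height of the latch_knob point; 145 mm from the box's centre towards its -y.
- brush_cup: Bystander: white cup with red dots and brushes, 80 mm diameter, brushes up to about 200 mm; origin at the centre of its underside.
- roller: Bystander: pink paint roller lying down with grey handle along its x, about 200 x 110 x 44 mm; origin under the pink roll.
- wide_jar: Bystander: wide terracotta-coloured jar with white cap, 80 mm diameter, 68 mm high; origin at the centre of its underside.
There are look-alikes about, which are no part of the job. What is shaped like the part that bears jar_center but turquoise is not meant.

How it is judged (in metres and radians):
On the way, in this order (a step that is already met when the one before it is completed fails the run):
1. the tall bottle stands upright and released on the blue mat (x of bottle_center in the frame of mat between -0.115 and 0.115 m and y of bottle_center in the frame of mat between -0.07 and 0.07 m and z of bottle_center in the frame of mat between 0.063 and 0.075 m and angle between bottle_center's own z axis and vertical below 0.1 rad and contact force between the fingers and bottle below 0.2 N and linear speed of bottle below 0.03 m/s), for 0.2 s.
2. the green jar stands upright and released in the box, below the fill line (x of jar_center in the frame of box between -0.035 and 0.035 m and y of jar_center in the frame of box between -0.085 and 0.085 m and z of jar_center in the frame of box between 0.031 and 0.041 m and angle between jar_center's own z axis and vertical below 0.1 rad and contact force between the fingers and jar below 0.2 N and linear speed of jar below 0.03 m/s), for 0.2 s.
3. the lid sits fully home on the box, released (x of lid_grip in the frame of box between -0.005 and 0.005 m and y of lid_grip in the frame of box between -0.005 and 0.005 m and z of lid_grip in the frame of box between 0.108 and 0.114 m and angle between the z axis of lid_grip and the z axis of box, either way round below 0.025 rad and angle between lid_grip's own z axis and vertical below 0.1 rad and contact force between the fingers and lid below 0.2 N), for 0.2 s.
4. the turn-button is swung over the lid to its stop (value of joint latch above 1.75 rad), for 0.2 s.
At the end, for the whole second after the job is handed in: Bottle upright on the blue mat; green, pink and violet jars upright (0.1 rad) on the box floor; lid home (height within 3 mm, centre within 5 mm, level within 0.025 rad); turn-button past 1.75 rad (stop at 1.9); all at rest (x of bottle_center in the frame of mat between -0.115 and 0.115 m and y of bottle_center in the frame of mat between -0.07 and 0.07 m and z of bottle_center in the frame of mat between 0.063 and 0.075 m and angle between each of bottle_center, jar_center, jar_pink_center, jar_violet_center, lid_grip's own z axis and vertical below 0.1 rad and x of jar_center in the frame of box between -0.035 and 0.035 m and y of jar_center in the frame of box between -0.085 and 0.085 m and z of jar_center in the frame of box between 0.031 and 0.041 m and x of jar_pink_center in the frame of box between -0.035 and 0.035 m and y of jar_pink_center in the frame of box between -0.085 and 0.085 m and z of jar_pink_center in the frame of box between 0.031 and 0.041 m and x of jar_violet_center in the frame of box between -0.035 and 0.035 m and y of jar_violet_center in the frame of box between -0.085 and 0.085 m and z of jar_violet_center in the frame of box between 0.031 and 0.041 m and x of lid_grip in the frame of box between -0.005 and 0.005 m and y of lid_grip in the frame of box between -0.005 and 0.005 m and z of lid_grip in the frame of box between 0.108 and 0.114 m and angle between the z axis of lid_grip and the z axis of box, either way round below 0.025 rad and value of joint latch above 1.75 rad and linear speed of each of bottle, jar, lid below 0.03 m/s); the robot touches nothing.
It fails at once if the bottle is dropped (falls freely by about 20 mm or more) (linear speed of bottle above 0.65 m/s and contact force between the fingers and bottle below 0.05 N).
It fails at once if the green jar is dropped (falls freely by about 20 mm or more) (linear speed of jar above 0.65 m/s and contact force between the fingers and jar below 0.05 N).
It fails at once if the lid is dropped (falls freely by about 20 mm or more) (linear speed of lid above 0.65 m/s and contact force between the fingers and lid below 0.05 N).
It fails at once if the brush cup, the roller or the wide jar is moved by more than 30 mm or tipped ((distance of brush_cup from where it was at the start of the episode above 0.03 m or angle between brush_cup's own z axis and vertical above 0.35 rad) or (distance of roller from where it was at the start of the episode above 0.03 m or angle between roller's own z axis and vertical above 0.35 rad) or (distance of wide_jar from where it was at the start of the episode above 0.03 m or angle between wide_jar's own z axis and vertical above 0.35 rad)).
It also fails if it takes over 72 s, if anything falls off the work surface, if the arm or the gripper's body presses on something with over 40 N, if the wrist force passes 120 N, or if a joint passes its speed limit or range.

## Working session

There is one attempt and no reset: what is moved stays moved. The work goes in short steps, Python scripts to look and compute and a tool call to move; the robot and the scene stay as the last step left them, time stands still between calls to the robot, and variables do not carry over. Pictures are saved under pics/ and viewed, about 8 in all and at most 12, crops included, and the job is handed in when it is done.

Besides the shell and the picture viewer there is one more tool, called after ">>>" as name(argument=value, ...), one argument or row to a line, values as JSON. move_arm: Moves the arm, as the interface text tells. Its arguments: {"type":"object","properties":{"increments":{"type":"array","items":{"type":"array","items":{"type":"number"}}},"grip":{"type":"number"}},"required":["increments"]}

```bash
ls; mkdir -p pics
python3 - <<'E'
from cell import ctrl, eyes
import cv2,numpy as np,json
for n in("scene","top"):
    im=eyes.get_image(n); cv2.imwrite(f"pics/{n}0.png",im[:,:,::-1]); c=eyes.calibration(n)
    print(n,{k:(np.round(v,4).tolist() if k=="pose" else v) for k,v in c.items()})
s=ctrl.read_state(); print(s["eef_pos"],s["tool_rot"],s["width"],s["clock"])
E
```

```text
pics
scene {'fx': 565.6557522191207, 'fy': 565.6557522191207, 'cx': 323.75835601170894, 'cy': 241.72875086642827, 'pose': [[-0.6903, -0.4356, 0.5777, 1264.36], [0.7234, -0.4308, 0.5396, 609.0033], [0.0139, 0.7903, 0.6125, 783.8701], [0.0, 0.0, 0.0, 1.0]]}
top {'fx': 602.7806771311381, 'fy': 602.7806771311381, 'cx': 313.4115371135899, 'cy': 235.04235654543706, 'pose': [[0.0221, 0.9907, -0.1343, 450.1596], [-0.9998, 0.0221, -0.0014, -2.1991], [0.0016, 0.1343, 0.9909, 1192.9017], [0.0, 0.0, 0.0, 1.0]]}
[247.97258514 600.26541238 230.48540424] [-3.13992676e+00  3.56716858e-05  2.74977379e+00] 85.31171896328324 0.1
```

View pics/top0.png

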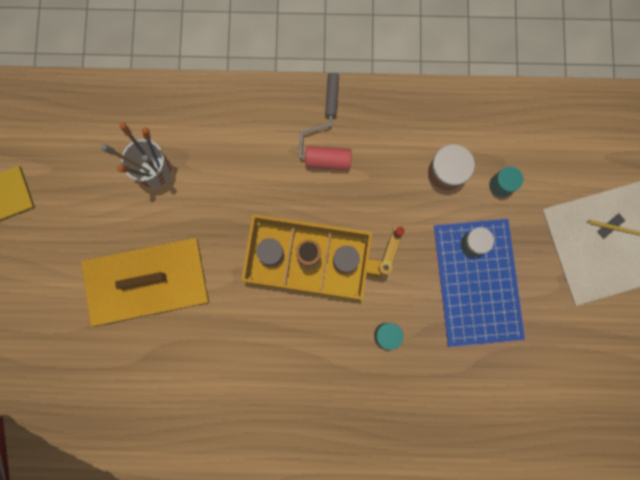

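View pics/scene0.png

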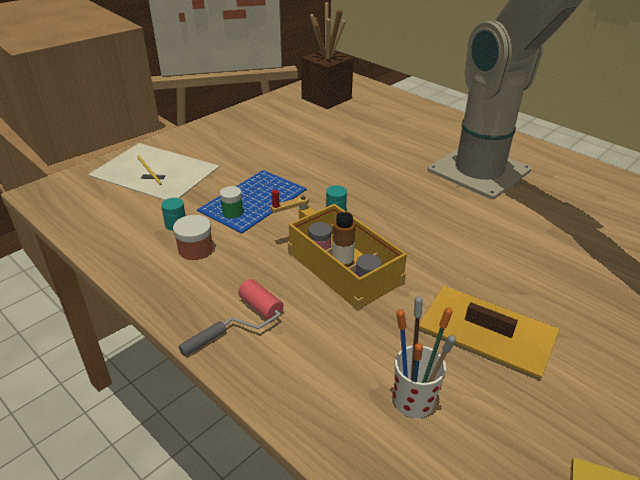

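```bash
cat > h.py <<'E'
import cv2,numpy as np
from cell import ctrl,eyes
def cast(n,uv,z):
    c=eyes.calibration(n);P=np.array(c["pose"]);uv=np.atleast_2d(uv).astype(float)
    d=np.c_[(uv[:,0]-c["cx"])/c["fx"],-(uv[:,1]-c["cy"])/c["fy"],-np.ones(len(uv))]@P[:3,:3].T
    return P[:3,3]+d*((z-P[2,3])/d[:,2])[:,None]
def proj(n,X):
    c=eyes.calibration(n);P=np.array(c["pose"]);p=(np.atleast_2d(X)-P[:3,3])@P[:3,:3]
    return np.c_[c["cx"]+c["fx"]*p[:,0]/-p[:,2],c["cy"]+c["fy"]*p[:,1]/p[:,2]]
def mask(im,lo,hi,roi=None,k=0):
    m=cv2.inRange(cv2.cvtColor(im,cv2.COLOR_RGB2HSV),np.array(lo),np.array(hi))
    if roi is not None:
        x0,y0,x1,y1=roi;z=np.zeros_like(m);z[y0:y1,x0:x1]=m[y0:y1,x0:x1];m=z
    if k>0:m=cv2.morphologyEx(m,cv2.MORPH_OPEN,np.ones((k,k)))
    return m
def big(m):
    return max(cv2.findContours(m,cv2.RETR_EXTERNAL,cv2.CHAIN_APPROX_NONE)[0],key=cv2.contourArea)
def rect(n,c,z):  # contour on plane z -> centre,size,axis angle of long side (world deg)
    w=cast(n,c[:,0,:],z)[:,:2].astype(np.float32)
    b=cv2.boxPoints(cv2.minAreaRect(w));e=[b[1]-b[0],b[2]-b[1]];e.sort(key=lambda v:-np.hypot(*v))
    a=np.degrees(np.arctan2(e[0][1],e[0][0]))%180
    return b.mean(0).round(1),[round(float(np.hypot(*v)),1) for v in e],round(float(a),2)
E
python3 - <<'E'
from h import *
im=eyes.get_image("top")
def px(c):
    (x,y),r=cv2.minEnclosingCircle(c);return x,y,r
Y=([15,120,60],[32,255,255])
m=mask(im,*Y,roi=(230,205,380,310));
box=big(cv2.morphologyEx(m,cv2.MORPH_CLOSE,np.ones((5,5))))
boxm=np.zeros_like(m);cv2.drawContours(boxm,[box],-1,255,-1);boxm=cv2.morphologyEx(boxm,cv2.MORPH_OPEN,np.ones((25,25)))
cb=big(boxm);print("box",rect("top",cb,80))
m=mask(im,*Y,roi=(70,225,220,335));m=cv2.morphologyEx(m,cv2.MORPH_CLOSE,np.ones((15,15)));cl=big(m);print("lid",rect("top",cl,16))
bar=cv2.inRange(im,np.zeros(3),np.array([90,60,45]));z=np.zeros_like(bar);z[260:300,105:175]=bar[260:300,105:175]
cg=big(z);print("bar",rect("top",cg,52))
cm=big(cv2.morphologyEx(mask(im,[105,100,60],[130,255,255],roi=(420,205,540,355)),cv2.MORPH_CLOSE,np.ones((9,9))));print("mat",rect("top",cm,4))
vis=im[:,:,::-1].copy();cv2.drawContours(vis,[cb,cl,cg,cm],-1,(255,0,255),1)
# white cap, red knob
cj=big(mask(im,[0,0,150],[180,60,255],roi=(462,222,500,262)));x,y,r=px(cj);print("jar",x,y,r,cast("top",(x,y),64))
ck=big(mask(im,[0,150,80],[6,255,255],roi=(388,220,412,245))|mask(im,[172,150,80],[180,255,255],roi=(388,220,412,245)));x,y,r=px(ck);print("knob",x,y,r,cast("top",(x,y),140))
cv2.drawContours(vis,[cj,ck],-1,(0,255,0),1)
cv2.imwrite("pics/a.png",cv2.resize(vis[140:360,230:550],None,fx=2.5,fy=2.5,interpolation=cv2.INTER_CUBIC))
cv2.imwrite("pics/b.png",cv2.resize(vis[225:340,70:330],None,fx=3,fy=3,interpolation=cv2.INTER_CUBIC))
E
```

```text
box (array([555.9,  13.1], dtype=float32), [272.9, 176.7], 91.27)
lid (array([516.2, 328.1], dtype=float32), [296.5, 212.4], 91.28)Traceback (most recent call last):
  File "<stdin>", line 11, in <module>
cv2.error: OpenCV(4.12.0) /io/opencv/modules/core/src/arithm.cpp:2092: error: (-215:Assertion failed) lb.type() == ub.type() in function 'inRange'
```

```bash
cat > m.py <<'E'
from h import *
im=eyes.get_image("top")
def px(c):
    (x,y),r=cv2.minEnclosingCircle(c);return round(x,1),round(y,1),round(r,1)
Y=([12,200,50],[35,255,255])
m=mask(im,*Y,roi=(230,205,380,310))
box=big(cv2.morphologyEx(m,cv2.MORPH_CLOSE,np.ones((5,5))))
boxm=np.zeros_like(m);cv2.drawContours(boxm,[box],-1,255,-1);boxm=cv2.morphologyEx(boxm,cv2.MORPH_OPEN,np.ones((25,25)))
cb=big(boxm);print("box",rect("top",cb,80))
m=mask(im,*Y,roi=(70,225,220,335));m=cv2.morphologyEx(m,cv2.MORPH_CLOSE,np.ones((9,9)));cl=big(m);print("lid",rect("top",cl,16))
bar=(im.max(2)<95).astype(np.uint8)*255;z=np.zeros_like(bar);z[260:300,105:175]=bar[260:300,105:175]
cg=big(z);print("bar",rect("top",cg,52))
cm=big(cv2.morphologyEx(mask(im,[105,100,60],[130,255,255],roi=(420,205,540,355)),cv2.MORPH_CLOSE,np.ones((9,9))));print("mat",rect("top",cm,4))
vis=im[:,:,::-1].copy();cv2.drawContours(vis,[cb,cl,cg,cm],-1,(255,0,255),1)
cj=big(mask(im,[0,0,120],[180,70,255],roi=(464,224,498,258)));x,y,r=px(cj);print("jar",x,y,r,cast("top",(x,y),64))
roi=(388,220,412,245)
ck=big(mask(im,[0,150,60],[7,255,255],roi=roi)|mask(im,[172,150,60],[180,255,255],roi=roi));x,y,r=px(ck);print("knob",x,y,r,cast("top",(x,y),140))
z=np.zeros_like(bar);z[236:264,297:321]=(im.max(2)<70)[236:264,297:321]*255
cc=big(z);x,y,r=px(cc);print("bottle cap",x,y,r,cast("top",(x,y),136))
cv2.drawContours(vis,[cj,ck,cc],-1,(0,255,0),1)
cv2.imwrite("pics/a.png",cv2.resize(vis[140:360,230:550],None,fx=2.5,fy=2.5,interpolation=cv2.INTER_CUBIC))
cv2.imwrite("pics/b.png",cv2.resize(vis[225:340,70:330],None,fx=3,fy=3,interpolation=cv2.INTER_CUBIC))
E
python3 m.py
```

```text
Traceback (most recent call last):
  File "m.py", line 9, in <module>
    cb=big(boxm);print("box",rect("top",cb,80))
  File "h.py", line 17, in big
    return max(cv2.findContours(m,cv2.RETR_EXTERNAL,cv2.CHAIN_APPROX_NONE)[0],key=cv2.contourArea)
ValueError: max() iterable argument is empty
```

```bash
python3 - <<'E'
import cv2
im=cv2.imread("pics/top0.png");h=cv2.cvtColor(im,cv2.COLOR_BGR2HSV)
for n,(x,y) in dict(wood=(200,200),wood2=(340,320),lid=(110,300),lid2=(180,260),boxfloor=(328,240),rim=(300,220),rimL=(248,255),rimB=(300,294),rimR=(367,265),bar=(140,282),cap=(309,251),knob=(400,231),jar=(480,240),mat=(460,300)).items(): print(n,h[y,x],im[y,x][::-1])
E
sed -i 's/\[12,200,50\]/[12,185,40]/; s/\[35,255,255\])$/[35,255,255])/' m.py; python3 m.py
```

```text
wood [ 16 115 148] [148 117  81]
wood2 [ 16 117 151] [151 119  82]
lid [ 20 197 180] [180 134  41]
lid2 [ 20 193 178] [178 133  43]
boxfloor [ 17 140 168] [168 129  76]
rim [ 17 130 157] [157 121  77]
rimL [ 19 182 137] [137 101  39]
rimB [ 17 119 111] [111  88  59]
rimR [ 20 192 182] [182 137  45]
bar [ 14 144  85] [85 60 37]
cap [16 83 68] [68 58 46]
knob [  3 177 151] [151  58  46]
jar [ 16  22 177] [177 170 162]
mat [111 109 150] [ 86 106 150]
box (array([559.9,   9.3], dtype=float32), [225.6, 124.3], 82.73)
lid (array([511. , 327.7], dtype=float32), [226.7, 126.6], 102.82)
bar (array([509.7, 323. ], dtype=float32), [92.5, 17.0], 102.97)
mat (array([ 526.3, -327.4], dtype=float32), [236.4, 147.9], 6.42)
jar 480.4 239.5 14.2 [[ 601.7482755  -316.18443721   64.        ]]
knob 399.5 231.0 4.0 [[ 603.49199531 -152.47878238  140.        ]]
bottle cap 307.8 251.4 7.7 [[564.13621299   8.50178023 136.        ]]
```

View pics/a.png

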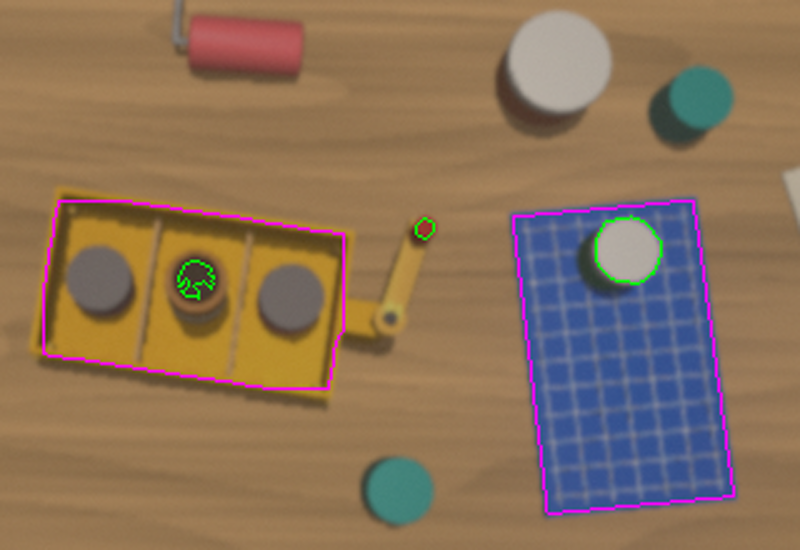

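```bash
cat > e.py <<'E'
from h import *
import sys
from scipy.ndimage import map_coordinates
im=eyes.get_image("top");S=cv2.cvtColor(im,cv2.COLOR_RGB2HSV)[:,:,1].astype(float)
V=im.max(2)
def side(c0,c1,mid,z,ts,thr=150):
    c0,c1,mid=map(np.array,(c0,c1,mid));d=(c1-c0)/np.hypot(*(c1-c0));n=np.array([d[1],-d[0]])
    if n@((c0+c1)/2-mid)<0:n=-n
    pts=[]
    for t in ts:
        o=np.arange(8,-6,-.1);p=c0+(c1-c0)*t+o[:,None]*n
        s=map_coordinates(S,[p[:,1],p[:,0]],order=1)
        k=np.argmax(s>thr)
        if s[k]>thr:pts.append(p[k])
    w=cast("top",np.array(pts),z)[:,:2].astype(np.float32)
    return cv2.fitLine(w,cv2.DIST_HUBER,0,.01,.01).ravel()  # vx,vy,x,y
def quad(name,C,z,parts):
    mid=np.mean(C,0);L=[side(C[i],C[(i+1)%4],mid,z,parts[i]) for i in range(4)]
    print(name,[round(float(np.degrees(np.arctan2(l[1],l[0])))%180,2) for l in L])
    K=[]
    for i in range(4):
        a,b=L[i-1],L[i];A=np.array([[a[0],-b[0]],[a[1],-b[1]]]);s=np.linalg.solve(A,b[2:]-a[2:]);K.append(a[2:]+s[0]*a[:2])
    K=np.array(K);print(" corners",K.round(1).tolist()," mean",K.mean(0).round(1)," sides",[round(float(np.hypot(*(K[(i+1)%4]-K[i]))),1) for i in range(4)])
    return K
full=np.linspace(.1,.9,25)
f=lambda x,y:(230+x/2.5,140+y/2.5)
B=quad("box",[f(58,188),f(352,232),f(328,400),f(33,350)],80,[full,np.r_[np.linspace(.08,.3,12),np.linspace(.75,.92,8)],full,full])
L=quad("lid",[(82,261),(198,239),(207,302),(91,324)],16,[full]*4)
vis=im[:,:,::-1].copy();vis=cv2.resize(vis,None,fx=3,fy=3,interpolation=cv2.INTER_CUBIC)
for K,z in((B,80),(L,16)):
    cv2.polylines(vis,[np.int32((proj("top",np.c_[K,np.full(4,z)])+.5)*3)],True,(255,0,255),1)
cv2.imwrite("pics/c.png",vis[3*205:3*335,3*70:3*335])
E
python3 e.py
```

```text
box [82.59, 172.63, 82.65, 172.7]
 corners [[639.0, 115.4000015258789], [609.7000122070312, -109.5], [481.79998779296875, -92.9000015258789], [510.79998779296875, 131.89999389648438]]  mean [560.3  11.2]  sides [226.8, 129.0, 226.6, 129.2]
lid [102.9, 12.91, 103.03, 12.73]
 corners [[549.5999755859375, 454.79998779296875], [601.0999755859375, 230.0], [473.6000061035156, 200.6999969482422], [421.5, 425.8999938964844]]  mean [511.5 327.8]  sides [230.7, 130.8, 231.1, 131.3]
```

View pics/c.png

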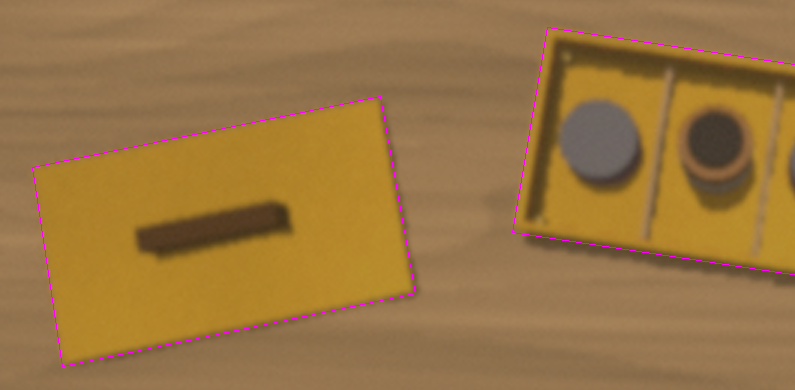

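```bash
cat > go.py <<'E'
# go.py x y z yaw  [x y z yaw ...] : successive targets from tracked commanded pose -> rows; saves last as the commanded pose
import sys,json,os,numpy as np
from cell import ctrl
f="pose.json"; p=json.load(open(f)) if os.path.exists(f) else [248.182,600.769,231.313,157.55]
s=ctrl.read_state();print("meas",np.round(s["eef_pos"],1),"yaw",round(float(np.degrees(s["tool_rot"][2])),2),"w",round(float(s["width"]),1),"F",np.round(s["force"],1),"t",round(s["clock"],2),"cmd",np.round(p,2))
a=np.radians(p[3]);R=np.array([[np.cos(a),np.sin(a),0],[np.sin(a),-np.cos(a),0],[0,0,-1]])
A=list(map(float,sys.argv[1:]))
for i in range(0,len(A),4):
    t=A[i:i+4];v=np.round(R.T@(np.array(t[:3])-p[:3])/10,2);w=round(-(t[3]-p[3]),1)
    print([*v.tolist(),0,0,w],"steps>=",np.ceil(max(np.linalg.norm(v)/5,abs(w)/8.59)))
    q=[*(np.array(p[:3])+R@(v*10)),p[3]-w]
json.dump(list(map(float,q)),open(f,"w"))
E
python3 go.py 564 8 190 82.6
```

```text
meas [248.1 600.6 231. ] yaw 157.55 w 85.3 F [-0.   0.2 -0.3] t 0.3 cmd [248.18 600.77 231.31 157.55]
[-51.82, -42.72, 4.13, 0, 0, 75.0] steps>= 14.0
```

>>> move_arm(
  increments=[
    [-51.82,-42.72,4.13,0,0,75],
    [-51.82,-42.72,4.13,0,0,75],
    [-51.82,-42.72,4.13,0,0,75],
    [-51.82,-42.72,4.13,0,0,75],
    [-51.82,-42.72,4.13,0,0,75],
    [-51.82,-42.72,4.13,0,0,75],
    [-51.82,-42.72,4.13,0,0,75],
    [-51.82,-42.72,4.13,0,0,75],
    [-51.82,-42.72,4.13,0,0,75],
    [-51.82,-42.72,4.13,0,0,75],
    [-51.82,-42.72,4.13,0,0,75],
    [-51.82,-42.72,4.13,0,0,75],
    [-51.82,-42.72,4.13,0,0,75],
    [-51.82,-42.72,4.13,0,0,75],
    [-51.82,-42.72,4.13,0,0,75],
    [-51.82,-42.72,4.13,0,0,75],
    [-51.82,-42.72,4.13,0,0,75],
  ],
  grip=1,
)

```text
clock: 2.0
eef_pos: [563.4, 9.9, 189.9]
tool_rot: [-3.141, -0.001, 1.443]
force: [1.0, -0.1, 0.1]
width: 85.1
```

```bash
python3 go.py 564 8 82 82.6
```

```text
meas [563.4   9.9 189.9] yaw 82.68 w 85.1 F [ 1.  -0.1  0.1] t 2.0 cmd [563.97   8.06 190.01  82.55]
[-0.01, 0.0, 10.8, 0, 0, -0.0] steps>= 3.0
```

>>> move_arm(
  increments=[
    [0,0,4,0,0,0],
    [0,0,7.5,0,0,0],
    [0,0,10,0,0,0],
    [0,0,10.8,0,0,0],
    [0,0,10.8,0,0,0],
  ],
)

```text
clock: 2.5
eef_pos: [563.1, 9.4, 81.3]
tool_rot: [-3.139, -0.0, 1.443]
force: [-0.4, 0.3, 0.3]
width: 85.4
```

>>> move_arm(
  increments=[
    [0,0,0,0,0,0],
    [0,0,0,0,0,0],
    [0,0,0,0,0,0],
    [0,0,0,0,0,0],
    [0,0,0,0,0,0],
    [0,0,0,0,0,0],
    [0,0,0,0,0,0],
    [0,0,0,0,0,0],
  ],
  grip=-1,
)

```text
clock: 3.3
eef_pos: [565.0, 8.2, 83.6]
tool_rot: [3.139, -0.001, 1.441]
force: [-0.7, 0.5, 6.4]
width: 45.0
```

```bash
python3 go.py 564 8 242 82.6 467 -334 242 82.6 467 -334 95 82.6
```

```text
meas [565.    8.2  83.6] yaw 82.55 w 45.0 F [-0.7  0.5  6.4] t 3.3 cmd [563.96   7.96  82.01  82.55]
[0.0, 0.0, -16.0, 0, 0, -0.0] steps>= 4.0
[-35.16, -5.18, -16.0, 0, 0, -0.0] steps>= 8.0
[-35.16, -5.18, -1.3, 0, 0, -0.0] steps>= 8.0
```

>>> move_arm(
  increments=[
    [0,0,-1,0,0,0],
    [0,0,-4,0,0,0],
    [0,0,-8,0,0,0],
    [0,0,-12,0,0,0],
    [0,0,-15,0,0,0],
    [0,0,-16,0,0,0],
  ],
)

```text
clock: 3.9
eef_pos: [565.5, 7.8, 245.8]
tool_rot: [3.136, -0.001, 1.441]
force: [0.4, -0.3, -2.3]
width: 45.0
```

>>> move_arm(
  increments=[
    [-2,-0.3,0,0,0,0],
    [-6,-0.9,0,0,0,0],
    [-10.5,-1.55,0,0,0,0],
    [-15,-2.2,0,0,0,0],
    [-19.5,-2.87,0,0,0,0],
    [-24,-3.54,0,0,0,0],
    [-28.5,-4.2,0,0,0,0],
    [-32,-4.7,0,0,0,0],
    [-34.5,-5.1,0,0,0,0],
    [-35.16,-5.18,0,0,0,0],
    [-35.16,-5.18,0,0,0,0],
    [-35.16,-5.18,4,0,0,0],
    [-35.16,-5.18,8,0,0,0],
    [-35.16,-5.18,11.5,0,0,0],
    [-35.16,-5.18,14,0,0,0],
    [-35.16,-5.18,14.7,0,0,0],
    [-35.16,-5.18,14.7,0,0,0],
  ],
)

```text
clock: 5.6
eef_pos: [467.2, -331.9, 94.1]
tool_rot: [-3.14, -0.002, 1.443]
force: [0.3, -0.3, -2.6]
width: 44.6
```

>>> move_arm(
  increments=[
    [0,0,0.4,0,0,0],
    [0,0,0.8,0,0,0],
    [0,0,1.1,0,0,0],
    [0,0,1.3,0,0,0],
    [0,0,1.3,0,0,0],
    [0,0,1.3,0,0,0],
  ],
)

```text
clock: 6.2
eef_pos: [467.0, -334.0, 82.1]
tool_rot: [3.141, 0.0, 1.441]
force: [-0.3, -0.1, -2.0]
width: 44.8
```

>>> move_arm(
  increments=[
    [0,0,0.1,0,0,0],
    [0,0,0.2,0,0,0],
    [0,0,0.2,0,0,0],
    [0,0,0.2,0,0,0],
  ],
)

```text
clock: 6.6
eef_pos: [467.2, -334.1, 81.6]
tool_rot: [3.141, -0.0, 1.441]
force: [-2.8, 1.9, 10.0]
width: 44.6
```

>>> move_arm(
  increments=[
    [0,0,0,0,0,0],
    [0,0,0,0,0,0],
    [0,0,0,0,0,0],
    [0,0,0,0,0,0],
    [0,0,0,0,0,0],
    [0,0,0,0,0,0],
  ],
  grip=1,
)

```text
clock: 7.2
eef_pos: [467.0, -333.9, 79.9]
tool_rot: [-3.141, -0.0, 1.441]
force: [0.7, 0.1, -0.2]
width: 84.8
```

>>> move_arm(
  increments=[
    [0,0,-1,0,0,0],
    [0,0,-4,0,0,0],
    [0,0,-8,0,0,0],
    [0,0,-11,0,0,0],
    [0,0,-12,0,0,0],
  ],
)

```text
clock: 7.7
eef_pos: [468.4, -335.3, 204.0]
tool_rot: [3.136, 0.003, 1.441]
force: [-0.0, -0.6, 0.1]
width: 85.3
```

```bash
echo '[466.97,-334.0,200,82.55]' > pose.json; python3 go.py 600 -316 200 82.6 600 -316 42 82.6
python3 - <<'E'
from h import *
im=eyes.get_image("top");cv2.imwrite("pics/d.png",cv2.resize(im[130:360,230:550,::-1],None,fx=2.5,fy=2.5))
E
```

```text
meas [ 468.4 -335.3  204. ] yaw 82.54 w 85.3 F [-0.  -0.6  0.1] t 7.7 cmd [ 466.97 -334.    200.     82.55]
[3.51, 12.96, 0.0, 0, 0, -0.0] steps>= 3.0
[3.51, 12.96, 15.8, 0, 0, -0.0] steps>= 5.0
```

View pics/d.png

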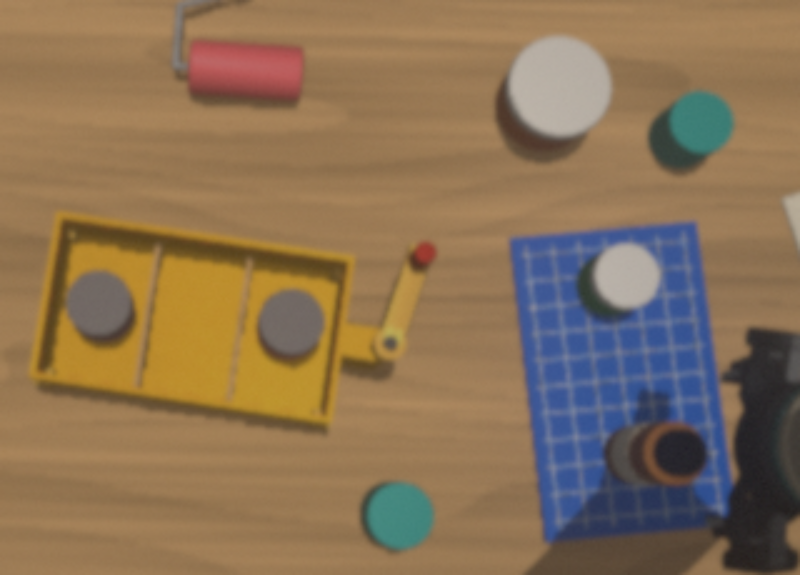

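>>> move_arm(
  increments=[
    [1,4,0,0,0,0],
    [2.3,8.5,0,0,0,0],
    [3.3,12,0,0,0,0],
    [3.51,12.96,0,0,0,0],
    [3.51,12.96,0,0,0,0],
    [3.51,12.96,4,0,0,0],
    [3.51,12.96,8.5,0,0,0],
    [3.51,12.96,13,0,0,0],
    [3.51,12.96,16.2,0,0,0],
    [3.51,12.96,17.2,0,0,0],
    [3.51,12.96,17.2,0,0,0],
    [3.51,12.96,17.2,0,0,0],
  ],
)

```text
clock: 8.95
eef_pos: [600.3, -317.2, 29.7]
tool_rot: [3.14, 0.001, 1.44]
force: [0.3, 1.3, 0.4]
width: 85.4
```

>>> move_arm(
  increments=[
    [0,0,0,0,0,0],
    [0,0,0,0,0,0],
    [0,0,0,0,0,0],
    [0,0,0,0,0,0],
    [0,0,0,0,0,0],
    [0,0,0,0,0,0],
    [0,0,0,0,0,0],
    [0,0,0,0,0,0],
  ],
  grip=-1,
)

```text
clock: 9.75
eef_pos: [601.0, -316.3, 29.8]
tool_rot: [3.139, 0.001, 1.441]
force: [-0.7, -0.3, 4.9]
width: 48.6
```

```bash
echo '[600,-316,28,82.55]' > pose.json; python3 go.py 600 -316 198 82.6  561.5 11 198 82.6 561.5 11 48 82.6
```

```text
meas [ 601.  -316.3   29.8] yaw 82.56 w 48.6 F [-0.7 -0.3  4.9] t 9.75 cmd [ 600.   -316.     28.     82.55]
[0.0, 0.0, -17.0, 0, 0, -0.0] steps>= 4.0
[31.92, -8.06, -17.0, 0, 0, -0.0] steps>= 8.0
[31.92, -8.06, -2.0, 0, 0, -0.0] steps>= 7.0
```

>>> move_arm(
  increments=[
    [0,0,-1,0,0,0],
    [0,0,-4,0,0,0],
    [0,0,-8,0,0,0],
    [0,0,-12,0,0,0],
    [0,0,-15.5,0,0,0],
    [0,0,-17,0,0,0],
    [0,0,-17,0,0,0],
  ],
)

```text
clock: 10.45
eef_pos: [601.3, -316.6, 200.7]
tool_rot: [3.137, 0.002, 1.441]
force: [-1.1, -0.7, -0.7]
width: 48.7
```

>>> move_arm(
  increments=[
    [2,-0.5,0,0,0,0],
    [6,-1.5,0,0,0,0],
    [10.5,-2.65,0,0,0,0],
    [15,-3.8,0,0,0,0],
    [19.5,-4.9,0,0,0,0],
    [24,-6.05,0,0,0,0],
    [28,-7.1,0,0,0,0],
    [31,-7.85,0,0,0,0],
    [31.92,-8.06,0,0,0,0],
    [31.92,-8.06,0,0,0,0],
    [31.92,-8.06,0,0,0,0],
    [31.92,-8.06,4,0,0,0],
    [31.92,-8.06,8,0,0,0],
    [31.92,-8.06,12,0,0,0],
    [31.92,-8.06,14.5,0,0,0],
    [31.92,-8.06,15.8,0,0,0],
    [31.92,-8.06,15.8,0,0,0],
    [31.92,-8.06,16.2,0,0,0],
    [31.92,-8.06,16.5,0,0,0],
    [31.92,-8.06,16.5,0,0,0],
  ],
)

```text
clock: 12.45
eef_pos: [562.2, 11.1, 33.8]
tool_rot: [3.14, -0.0, 1.441]
force: [-0.8, -0.4, -0.9]
width: 48.8
```

Commanded z is 33; settle down until contact.

>>> move_arm(
  increments=[
    [0,0,0.1,0,0,0],
    [0,0,0.2,0,0,0],
    [0,0,0.3,0,0,0],
    [0,0,0.3,0,0,0],
  ],
)

```text
clock: 12.85
eef_pos: [562.0, 11.3, 31.8]
tool_rot: [3.14, -0.001, 1.441]
force: [-3.6, 0.3, 12.4]
width: 48.6
```

>>> move_arm(
  increments=[
    [0,0,0,0,0,0],
    [0,0,0,0,0,0],
    [0,0,0,0,0,0],
    [0,0,0,0,0,0],
    [0,0,0,0,0,0],
  ],
  grip=0.45,
)

```text
clock: 13.35
eef_pos: [561.5, 11.1, 29.8]
tool_rot: [-3.141, 0.0, 1.441]
force: [-0.1, -0.5, -0.4]
width: 62.0
```

>>> move_arm(
  increments=[
    [0,0,-0.5,0,0,0],
    [0,0,-2,0,0,0],
    [0,0,-5,0,0,0],
    [0,0,-9,0,0,0],
    [0,0,-13,0,0,0],
    [0,0,-16,0,0,0],
    [0,0,-17,0,0,0],
  ],
)

```text
clock: 14.05
eef_pos: [563.5, 10.8, 204.5]
tool_rot: [3.135, -0.001, 1.44]
force: [1.0, -0.5, 0.9]
width: 62.2
```

```bash
echo '[561.5,11,200,82.55]' > pose.json; python3 go.py 512 328 200 103 512 328 60 103
```

```text
meas [563.5  10.8 204.5] yaw 82.53 w 62.2 F [ 1.  -0.5  0.9] t 14.05 cmd [561.5   11.   200.    82.55]
[30.79, -9.02, 0.0, 0, 0, -20.5] steps>= 7.0
[30.79, -9.02, 14.0, 0, 0, -20.5] steps>= 8.0
```

>>> move_arm(
  increments=[
    [2,-0.6,0,0,0,-2],
    [6,-1.75,0,0,0,-5],
    [10.5,-3.1,0,0,0,-9],
    [15,-4.4,0,0,0,-13],
    [19.5,-5.7,0,0,0,-16],
    [24,-7.03,0,0,0,-19],
    [28,-8.2,0,0,0,-20.5],
    [30.3,-8.9,0,0,0,-20.5],
    [30.79,-9.02,0,0,0,-20.5],
    [30.79,-9.02,4,0,0,-20.5],
    [30.79,-9.02,8,0,0,-20.5],
    [30.79,-9.02,12,0,0,-20.5],
    [30.79,-9.02,14,0,0,-20.5],
    [30.79,-9.02,14,0,0,-20.5],
    [30.79,-9.02,14,0,0,-20.5],
  ],
)

```text
clock: 15.55
eef_pos: [512.7, 326.7, 60.4]
tool_rot: [3.142, 0.001, 1.797]
force: [-0.7, -0.6, 1.3]
width: 61.5
```

Run:
```python
from h import *
im=eyes.get_image("scene");cv2.imwrite("pics/s1.png",cv2.resize(im[180:400,180:600,::-1],None,fx=1.9,fy=1.9))
s=ctrl.read_state();print(s["eef_pos"],np.degrees(s["tool_rot"]),s["clock"])
```

```text
[513.25930663 327.4589229   61.28448331] [1.79895778e+02 3.65243393e-03 1.02978427e+02] 15.6
```

View pics/s1.png

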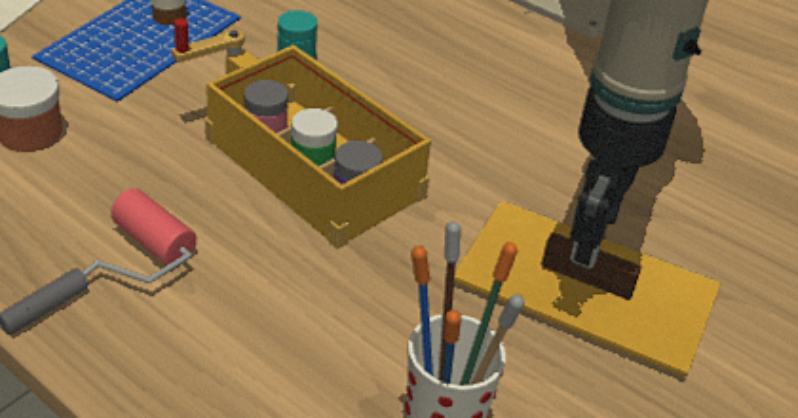

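>>> move_arm(
  increments=[
    [0,0,1.5,0,0,0],
    [0,0,3,0,0,0],
    [0,0,3.6,0,0,0],
    [0,0,3.6,0,0,0],
  ],
)

```text
clock: 16.0
eef_pos: [511.0, 327.6, 22.6]
tool_rot: [-3.139, 0.001, 1.799]
force: [0.6, -0.8, -0.3]
width: 62.0
```

>>> move_arm(
  increments=[
    [0,0,0,0,0,0],
    [0,0,0,0,0,0],
    [0,0,0,0,0,0],
    [0,0,0,0,0,0],
    [0,0,0,0,0,0],
    [0,0,0,0,0,0],
    [0,0,0,0,0,0],
    [0,0,0,0,0,0],
    [0,0,0,0,0,0],
    [0,0,0,0,0,0],
  ],
  grip=-1,
)

```text
clock: 17.0
eef_pos: [512.5, 328.3, 24.6]
tool_rot: [3.141, -0.0, 1.799]
force: [-0.2, 0.5, 5.4]
width: 14.9
```

```bash
echo '[512,328,24,103.05]' > pose.json; python3 go.py 512 328 144 103.05 561.5 11.1 144 82.65 561.5 11.1 120 82.65
```

```text
meas [512.5 328.3  24.6] yaw 103.05 w 14.9 F [-0.2  0.5  5.4] t 17.0 cmd [512.   328.    24.   103.05]
[0.0, 0.0, -12.0, 0, 0, -0.0] steps>= 3.0
[-31.99, -2.33, -12.0, 0, 0, 20.4] steps>= 7.0
[-31.99, -2.33, -9.6, 0, 0, 20.4] steps>= 7.0
```

>>> move_arm(
  increments=[
    [0,0,-0.5,0,0,0],
    [0,0,-2,0,0,0],
    [0,0,-5,0,0,0],
    [0,0,-8,0,0,0],
    [0,0,-11,0,0,0],
    [0,0,-12,0,0,0],
    [0,0,-12,0,0,0],
  ],
)

```text
clock: 17.7
eef_pos: [512.7, 328.6, 145.6]
tool_rot: [3.139, -0.001, 1.799]
force: [0.1, -0.2, -4.0]
width: 15.0
```

>>> move_arm(
  increments=[
    [-1.5,-0.1,0,0,0,1],
    [-5,-0.36,0,0,0,3.5],
    [-9,-0.65,0,0,0,6],
    [-13,-0.95,0,0,0,8.5],
    [-17,-1.25,0,0,0,11],
    [-21,-1.55,0,0,0,13.5],
    [-25,-1.82,0,0,0,16],
    [-28.5,-2.08,0,0,0,18.2],
    [-31,-2.26,0,0,0,19.8],
    [-31.99,-2.33,0,0,0,20.4],
    [-31.99,-2.33,0,0,0,20.4],
    [-31.99,-2.33,1,0,0,20.4],
    [-31.99,-2.33,2.4,0,0,20.4],
    [-31.99,-2.33,2.4,0,0,20.4],
    [-31.99,-2.33,2.4,0,0,20.4],
  ],
)

```text
clock: 19.2
eef_pos: [560.8, 12.3, 119.0]
tool_rot: [-3.139, 0.0, 1.444]
force: [0.2, -0.0, -3.0]
width: 15.0
```

Run:
```python
from h import *
im=eyes.get_image("scene");cv2.imwrite("pics/s2.png",cv2.resize(im[170:330,250:450,::-1],None,fx=3.6,fy=3.6,interpolation=cv2.INTER_CUBIC))
s=ctrl.read_state();print(s["eef_pos"],np.degrees(s["tool_rot"]),s["clock"])
```

```text
[561.37070948  11.93705244 119.60986645] [-1.79958684e+02  4.80085232e-04  8.27210803e+01] 19.25
```

View pics/s2.png

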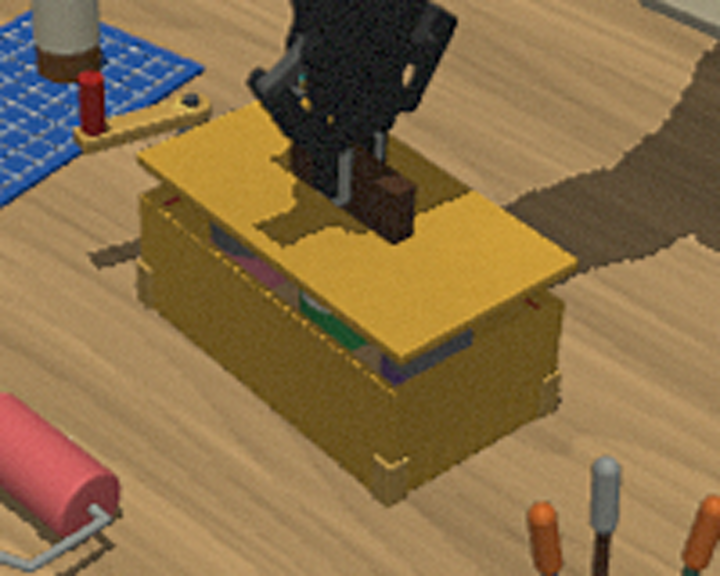

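>>> move_arm(
  increments=[
    [0,0,0.6,0,0,0],
    [0,0,1.2,0,0,0],
    [0,0,1.5,0,0,0],
    [0,0,1.8,0,0,0],
    [0,0,2.0,0,0,0],
    [0,0,2.0,0,0,0],
  ],
)

```text
clock: 19.85
eef_pos: [561.4, 11.1, 99.7]
tool_rot: [-3.141, 0.0, 1.442]
force: [0.4, -0.8, -4.2]
width: 15.2
```

Plug entered freely. Final seating.

>>> move_arm(
  increments=[
    [0,0,0.2,0,0,0],
    [0,0,0.3,0,0,0],
    [0,0,0.4,0,0,0],
    [0,0,0.45,0,0,0],
    [0,0,0.45,0,0,0],
  ],
)

```text
clock: 20.35
eef_pos: [561.6, 11.2, 96.6]
tool_rot: [3.141, -0.001, 1.442]
force: [-3.1, 0.3, 6.1]
width: 15.0
```

>>> move_arm(
  increments=[
    [0,0,0,0,0,0],
    [0,0,0,0,0,0],
    [0,0,0,0,0,0],
    [0,0,0,0,0,0],
    [0,0,0,0,0,0],
  ],
  grip=0.3,
)

```text
clock: 20.85
eef_pos: [561.6, 11.2, 95.4]
tool_rot: [-3.142, 0.0, 1.443]
force: [0.0, 0.4, 0.6]
width: 55.7
```

>>> move_arm(
  increments=[
    [0,0,-0.5,0,0,0],
    [0,0,-2,0,0,0],
    [0,0,-6,0,0,0],
    [0,0,-9.5,0,0,0],
    [0,0,-10.5,0,0,0],
    [0,0,-10.5,0,0,0],
  ],
  grip=0.3,
)

```text
clock: 21.45
eef_pos: [562.7, 11.2, 202.3]
tool_rot: [3.138, -0.001, 1.443]
force: [-1.1, -0.1, -0.0]
width: 55.6
```

```bash
echo '[561.5,11.1,200.5,82.65]' > pose.json; python3 go.py 626 -186 200 82.6
python3 - <<'E'
from h import *
im=eyes.get_image("scene");cv2.imwrite("pics/s3.png",cv2.resize(im[170:330,230:450,::-1],None,fx=3.6,fy=3.6,interpolation=cv2.INTER_CUBIC))
im=eyes.get_image("top");roi=(385,215,415,245)
ck=big(mask(im,[0,140,60],[8,255,255],roi=roi)|mask(im,[172,140,60],[180,255,255],roi=roi));m=cv2.moments(ck);u=(m["m10"]/m["m00"],m["m01"]/m["m00"]);print(u,cast("top",u,140))
E
```

```text
meas [562.7  11.2 202.3] yaw 82.66 w 55.6 F [-1.1 -0.1 -0. ] t 21.45 cmd [561.5   11.1  200.5   82.65]
[-18.72, 8.92, 0.05, 0, 0, 0.1] steps>= 5.0
(399.2437275985663, 231.16845878136198) [[ 603.18158466 -152.02741877  140.        ]]
```

View pics/s3.png

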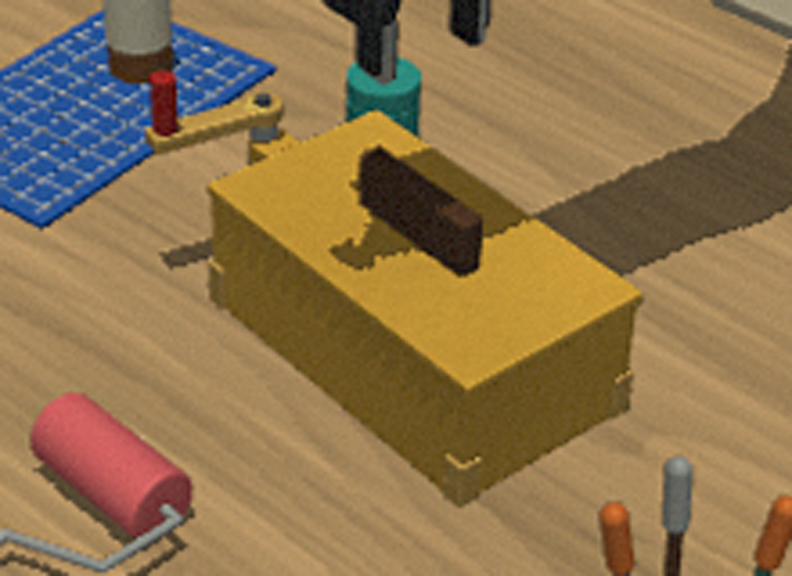

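```bash
echo '[561.5,11.1,200.5,82.65]' > pose.json; python3 go.py 604 -152.4 200 -18; cat pose.json
```

```text
meas [560.8  11.4 199.7] yaw 82.66 w 55.6 F [ 0.5  0.8 -0.3] t 21.55 cmd [561.5   11.1  200.5   82.65]
[-15.67, 6.31, 0.05, 0, 0, 100.7] steps>= 12.0
[604.0348639572087, -152.38481687343858, 200.0, -18.049999999999997]
```

>>> move_arm(
  increments=[
    [-2,0.8,0.05,0,0,8],
    [-4,1.6,0.05,0,0,16],
    [-6,2.4,0.05,0,0,24],
    [-8,3.2,0.05,0,0,32],
    [-10,4,0.05,0,0,40],
    [-12,4.8,0.05,0,0,48],
    [-14,5.6,0.05,0,0,56],
    [-15.67,6.31,0.05,0,0,64],
    [-15.67,6.31,0.05,0,0,72],
    [-15.67,6.31,0.05,0,0,80],
    [-15.67,6.31,0.05,0,0,88],
    [-15.67,6.31,0.05,0,0,96],
    [-15.67,6.31,0.05,0,0,100.7],
    [-15.67,6.31,0.05,0,0,100.7],
    [-15.67,6.31,0.05,0,0,100.7],
    [-15.67,6.31,0.05,0,0,100.7],
  ],
  grip=-0.1,
)

```text
clock: 23.15
eef_pos: [603.7, -152.2, 199.3]
tool_rot: [3.141, 0.001, -0.314]
force: [-0.3, -0.3, 0.3]
width: 38.1
```

>>> move_arm(
  increments=[
    [0,0,3,0,0,0],
    [0,0,5.5,0,0,0],
    [0,0,7.5,0,0,0],
    [0,0,9,0,0,0],
    [0,0,9.4,0,0,0],
    [0,0,9.4,0,0,0],
  ],
)

```text
clock: 23.75
eef_pos: [604.0, -152.4, 105.8]
tool_rot: [3.141, 0.0, -0.315]
force: [-0.2, -0.3, 0.5]
width: 38.4
```

```bash
echo '[604.03,-152.38,106,-18.05]' > pose.json; python3 go.py $(python3 -c "
import numpy as np
for f in np.linspace(-18,85.5,19)[1:]:
    a=np.radians(f);print(round(542.9+65*np.cos(a),2),round(-132.7+65*np.sin(a),2),106,round(f,2),end=' ')")
```

```text
meas [ 604.  -152.4  105.8] yaw -18.04 w 38.4 F [-0.2 -0.3  0.5] t 23.75 cmd [ 604.03 -152.38  106.    -18.05]
[0.04, -0.63, 0.0, 0, 0, -5.8] steps>= 1.0
[-0.05, -1.28, 0.0, 0, 0, -11.6] steps>= 2.0
[-0.22, -1.91, 0.0, 0, 0, -17.3] steps>= 3.0
[-0.44, -2.52, 0.0, 0, 0, -23.1] steps>= 3.0
[-0.73, -3.11, 0.0, 0, 0, -28.8] steps>= 4.0
[-1.07, -3.66, 0.0, 0, 0, -34.5] steps>= 5.0
[-1.46, -4.18, 0.0, 0, 0, -40.3] steps>= 5.0
[-1.91, -4.66, 0.0, 0, 0, -46.0] steps>= 6.0
[-2.4, -5.09, 0.0, 0, 0, -51.8] steps>= 7.0
[-2.93, -5.46, 0.0, 0, 0, -57.5] steps>= 7.0
[-3.5, -5.78, 0.0, 0, 0, -63.3] steps>= 8.0
[-4.1, -6.05, 0.0, 0, 0, -69.0] steps>= 9.0
[-4.72, -6.25, 0.0, 0, 0, -74.8] steps>= 9.0
[-5.36, -6.39, 0.0, 0, 0, -80.5] steps>= 10.0
[-6.0, -6.46, 0.0, 0, 0, -86.3] steps>= 11.0
[-6.65, -6.47, 0.0, 0, 0, -92.0] steps>= 11.0
[-7.3, -6.42, 0.0, 0, 0, -97.8] steps>= 12.0
[-7.94, -6.3, 0.0, 0, 0, -103.5] steps>= 13.0
```

>>> move_arm(
  increments=[
    [0,0,0,0,0,0],
    [0,0,0,0,0,0],
    [0,0,0,0,0,0],
  ],
  grip=-0.48,
)

```text
clock: 24.05
eef_pos: [604.6, -152.4, 106.8]
tool_rot: [-3.141, -0.001, -0.315]
force: [-0.6, -0.2, 0.1]
width: 22.2
```

>>> move_arm(
  increments=[
    [0.04,-0.63,0,0,0,-5.8],
    [-0.05,-1.28,0,0,0,-11.6],
    [-0.22,-1.91,0,0,0,-17.3],
    [-0.44,-2.52,0,0,0,-23.1],
    [-0.73,-3.11,0,0,0,-28.8],
    [-1.07,-3.66,0,0,0,-34.5],
    [-1.46,-4.18,0,0,0,-40.3],
    [-1.91,-4.66,0,0,0,-46],
    [-2.4,-5.09,0,0,0,-51.8],
    [-2.93,-5.46,0,0,0,-57.5],
    [-3.5,-5.78,0,0,0,-63.3],
    [-4.1,-6.05,0,0,0,-69],
    [-4.72,-6.25,0,0,0,-74.8],
    [-5.36,-6.39,0,0,0,-80.5],
    [-6,-6.46,0,0,0,-86.3],
    [-6.65,-6.47,0,0,0,-92],
    [-7.3,-6.42,0,0,0,-97.8],
    [-7.94,-6.3,0,0,0,-103.5],
    [-7.94,-6.3,0,0,0,-103.5],
    [-7.94,-6.3,0,0,0,-103.5],
  ],
)

```text
clock: 26.05
eef_pos: [548.4, -68.1, 106.4]
tool_rot: [3.141, 0.0, 1.489]
force: [0.6, 0.9, 0.2]
width: 22.5
```

>>> move_arm(
  increments=[
    [0,-0.2,0,0,0,0],
    [0,-0.3,0,0,0,0],
    [0,-0.3,0,0,0,0],
  ],
)

```text
clock: 26.35
eef_pos: [547.6, -68.1, 106.3]
tool_rot: [3.137, 0.001, 1.491]
force: [4.8, -1.0, -2.2]
width: 22.1
```

At the stop (4.8 N reaction). Open a little, rise, and move clear.

>>> move_arm(
  increments=[
    [0,0.2,0,0,0,0],
    [0,0.2,0,0,0,0],
    [0,0.2,0,0,0,0],
  ],
  grip=-0.2,
)

```text
clock: 26.65
eef_pos: [546.4, -67.6, 105.7]
tool_rot: [-3.14, -0.0, 1.491]
force: [0.3, 0.7, 0.5]
width: 34.3
```

>>> move_arm(
  increments=[
    [0,0,-2,0,0,0],
    [0,0,-5,0,0,0],
    [0,0,-9,0,0,0],
    [0,0,-13,0,0,0],
    [0,0,-16,0,0,0],
    [-4,-4,-16,0,0,0],
    [-8,-8,-16,0,0,0],
    [-10,-10,-16,0,0,0],
    [-10,-10,-16,0,0,0],
    [-10,-10,-16,0,0,0],
  ],
)

```text
clock: 27.65
eef_pos: [438.9, -159.8, 266.2]
tool_rot: [3.141, -0.001, 1.489]
force: [0.7, 0.0, 0.4]
width: 34.2
```

Run:
```python
from h import *
im=eyes.get_image("scene");cv2.imwrite("pics/s4.png",cv2.resize(im[120:400,140:590,::-1],None,fx=1.75,fy=1.75,interpolation=cv2.INTER_CUBIC))
s=ctrl.read_state();print(s["eef_pos"],s["force"],s["clock"])
```

```text
[ 439.89297819 -158.94591201  266.07953647] [0.71469687 0.10074221 0.26682228] 27.7
```

View pics/s4.png

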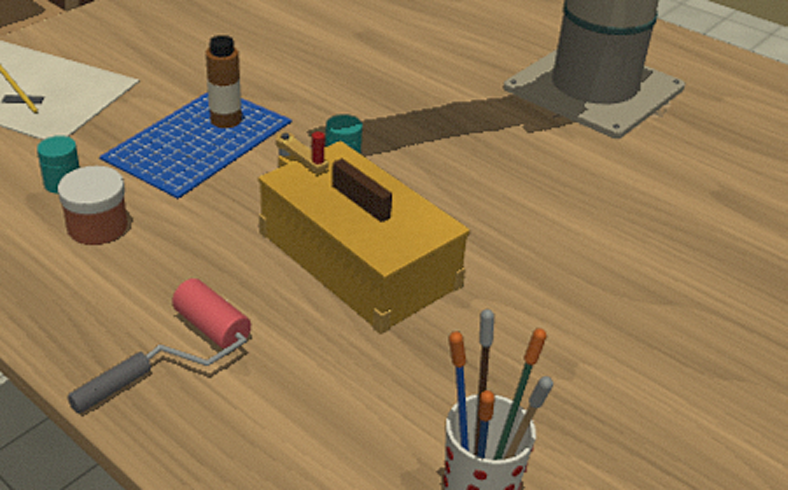

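Run:
```python
from h import *
im=eyes.get_image("top");u0=proj("top",[[551,-68,140]])[0];r=[int(u0[0]-15),int(u0[1]-15),int(u0[0]+15),int(u0[1]+15)]
ck=big(mask(im,[0,140,60],[8,255,255],roi=r)|mask(im,[172,140,60],[180,255,255],roi=r));m=cv2.moments(ck);k=cast("top",(m["m10"]/m["m00"],m["m01"]/m["m00"]),140)[0]
a=np.arctan2(k[1]+132.7,k[0]-542.9);q=a-np.radians(-7.38)+.33;print(k,"latch",q)
if 1.78<q<2.05: print(ctrl.finish_job())
```

```text
[550.35581274 -67.74916129 140.        ] latch 1.9153102525136436
the job is handed in; nothing more can be done
None
```

I finished all four steps in order and handed the job in at about 28 s of the 72 s allowed. `finish_job` gives no verdict.

1. **Bottle:** I lifted the amber bottle out of the middle bay and set it down on the free half of the blue mat, lowering until it touched. It stands upright in the last picture.
2. **Green jar:** I picked the one on the mat with the white cap, not the turquoise look-alikes. It was lowered into the empty bay to contact, and the picture taken before the lid went on shows it upright between the pink and violet jars.
3. **Lid:** The plug went into the box freely and the lid touched down at the expected height. It looks level and fully home in the last pictures; I did not measure its centre again after seating it.
4. **Turn-button:** I swung it over the lid until it pushed back with about 5 N. The top camera puts it at about 1.92 rad, which matches the 1.9 stop within measuring error.

The brush cup, roller and wide jar look untouched, and the arm is clear of everything. The first colour mask for the box missed part of its rim, so I refitted the box edges before moving. No later check failed or disagreed.

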